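# Slide the spice tray home past its spring stop

## Robot

A 6-joint arm with a two-finger parallel gripper is mounted at the origin on a cart in front of the work surface, level with it; the furniture and walls round the work are solid. World frame = base frame: x ahead of the robot, y to its left, z up, the work surface at z = 0. Lengths are in m, angles in degrees, forces in N, time in s.
With the tool pointing down it reaches from about 0.325 to 0.775 m from the base axis. Payload 5.5 kg.
Tool frame: the origin (TCP) lies at the centre of the arm's flange, where the gripper is bolted on; the fingertips stand 182 mm ahead of it and the grasp point (between the pads) lies 163 mm ahead of it; z points along the fingers, y is the direction in which the jaws open and shut (so a half turn about z gives the same grasp; the last joint's range is limited). The gripper opens to 88 mm and grips with 3 to 60 N. Pads are 20 mm wide; open, the fingers measure 115 mm over their backs; the gripper's body (75 mm by 178 mm) begins 61 mm behind the grasp point.
Start: joints at [72.668, 5.22, 70.514, -0, 104.267, -3.249], TCP at [0.146, 0.582, 0.405] pointing down, gripper open.
Joint ranges: [-164.24, 164.24], [-49.07, 125.15], [9.68, 141.18], [-86.29, 266.29], [3.28, 154.24], [-151.56, 151.56]. Speed limits (degrees/s): [147.25, 147.25, 172.46, 180, 180, 180].

## Interface

Orientations are given as [roll, pitch, yaw] about the fixed x, y, z axes, in that order (R = Rz(yaw) Ry(pitch) Rx(roll)).
In Python, from station import r gives the robot as it stands. The module is installed in compiled form; this text tells all that it offers. Calls block until the motion is done:
- r.reach(position, orientation): joint-space move of the TCP to a pose.
- r.servo_line(position, rotation=None, speed=0.15): straight line of the TCP; rotation=None keeps the orientation; speed is the mean speed in m/s.
- r.move_joints(angles): joint-space move.
- r.let_go() and r.grab(squeeze=None): open the fingers fully, or close them until they stop; squeeze is the grip in N (None keeps the last).
- r.wait(seconds).
- r.inverse_kinematics(position, orientation): joint angles nearest the present ones, or None.
- r.sense(): the state.
- r.snapshot(name): name is "side" or "top"; returns a dict with "frame" (480x640x3 uint8, red, green, blue), "fx", "fy", "cx", "cy" (pixels), "R" (3x3) and "t" (3): a world point X has camera coordinates R X + t. Camera axes: x right, y down, z forward; pixel columns grow to the right and rows downward; lengths in m; the calibration is good to about 2 mm. A picture is of the moment at which its call begins. There is no depth.
A pose or a line that the arm cannot do raises r.IKError and nothing moves.
- r.hand_in(): hands the job in, once; it reports no verdict.
The state is a dict: "clock": time; "joints": joint angles; "joint_vel": joint speeds; "joint_torque": joint torques, N m; "tcp_pos": TCP position; "orientation": TCP orientation; "contact_force": force on the tool from outside, world axes, zero at the start; "torque": the same for the moment, N m; "opening": finger opening in m.
Only numpy, scipy, OpenCV 4.12 (cv2) and the standard library are available. Lean on these libraries where they do the work, as an engineer would, in place of code of your own. Each camera call takes 0.05 s, during which the arm holds its last target. There are 200 camera calls.

## Task

Lock the spice tray into the left end of its rack: with a fingertip press the long bar along the front of the rack fully down against its springs, keep it held down, and in the same movement push the tray's black upright tab to the left with the outside of the finger until the tray is fully home; only then let the bar spring back up so that it locks the tray. Only press and push: do not pinch the tab (nothing may touch its left face), do not touch the two jars in the tray or let them tip, and leave the mug, tin and onion where they are.

Things in the scene. Friction and masses are not known exactly. Their poses are not given: they have to be found in the camera images.
- rack: Fixed pale wooden rack on the worktop, 175 x 325 mm, base board 10 mm thick. Origin on the worktop near its middle; its +y is the way the tray slides home (roughly the robot's left), +x points away from the robot, z up. Turned up to 0.3 rad about z. An end wall 43 mm high at its left end. The brown tray slides in it only along y (1 to 2 N friction).
- tab_push (a point): Centre of the right face (to push) of the black upright tab on the tray's front; moves with the tray, axes as the rack's. Face 48 mm wide along rack x, 38 to 60 mm above the worktop (this point at 49), at rack x = -0.061. Tab 12 mm thick, 4 mm above the press bar when that is up. Its rack y tells where the tray is: starts at -0.086 to -0.036 and is +0.054 when home against the end wall.
- tab_far_face: Grey facing, 1.5 mm thick, on the left side of the same tab, 48 x 20 mm, origin at its centre. Must not be touched.
- stop_bar (a joint): How far the press bar of the spring stop is pressed, in m: 0 = up, 0.012 = bottom. Springs: 3 N to start, 7 N at the bottom; rises by itself. With the tab's face at rack y = 0.006 the tray's red catch meets the stop's red block squarely unless the bar is 8 mm or more down; beyond 0.048 the block can rise behind the catch and lock the tray; in between the catch keeps the bar from rising.
- bar_top (a point): On top of the press bar (steel, black rubber strip), 34 mm above the worktop when up, 22 when down; moves with it. Bar 47 mm wide, 230 mm long (115 each way from here along rack y). Site at rack x = -0.066, y = -0.0175, on the line where a fingertip can run and meet the tab: 31 mm in front of the tray, 17 mm clear of the red block that stands 9 mm proud at the bar's left end.
- salt_shaker: Salt shaker, 44 mm across, 90 mm high, standing loose in the tray, whose floor is 16 mm above the worktop. Origin at the centre of its foot. About 100 mm behind the line of the bar.
- spice_jar_d: Glass spice jar with a green cap, 46 mm across, 106 mm high, standing loose in the tray beside the salt shaker. Origin at the centre of its foot. About 100 mm behind the line of the bar.
- mug: Striped mug, 85 x 118 x 95 mm, bystander at the left. Origin at the centre of its foot.
- tomato_tin: Turquoise food tin, 75 mm across, 110 mm high, bystander at the left. Origin at the centre of its foot.
- onion: Brown onion, about 82 mm across, 94 mm high, bystander to the right of the rack. Origin at its underside.
There are look-alikes about, which are no part of the job. What is shaped like the salt_shaker but blue is not meant.

How it is judged:
By the outcome, as a careful person would: the job done as asked, in the order asked, and still so for the second after the job is handed in, with the robot touching nothing.
It also fails if it takes over 38 s, if anything falls off the work surface, if the arm or the gripper's body presses on something with over 40 N, if the wrist force passes 120 N, or if a joint passes its speed limit or range.

## Working session

There is one attempt and no reset: what is moved stays moved. The work goes in short steps, each a Python script; the robot and the scene stay as the last script left them, time stands still between calls to the robot, and variables do not carry over. Pictures are saved under pics/ and viewed, on a budget of 10 in all, crops included, one or two more only if the job needs it, and the job is handed in when it is done.

```bash
mkdir -p pics
python3 - <<'E'
from station import r
import cv2,pickle
for n in("top","side"):
    s=r.snapshot(n); pickle.dump(s,open(f"pics/{n}0.pkl","wb"))
    cv2.imwrite(f"pics/{n}0.png",cv2.resize(s["frame"][:,:,::-1],(800,600),interpolation=cv2.INTER_CUBIC))
    print(n,s["fx"],s["cx"],s["cy"],s["R"],s["t"])
print(r.sense())
E
```

```text
top 564.5216731124557 321.70896278199274 236.66802079875475 [[ 0.02793281 -0.99960286  0.00372672]
 [-0.98472162 -0.02815764 -0.17184433]
 [ 0.17188102  0.00113031 -0.98511707]] [-0.02636033  0.56574304  1.3252035 ]
side 497.16764526193464 318.6190636814771 240.70278624012906 [[ 0.90563162 -0.4240565   0.00273122]
 [-0.26619233 -0.57348077 -0.77476542]
 [ 0.33011062  0.70092503 -0.6322429 ]] [-0.49482834  0.19320495  1.17717506]
{'clock': 0.1, 'joints': array([ 7.26670508e+01,  5.25750949e+00,  7.05752952e+01, -1.83236857e-03,
        1.04265982e+02, -3.24907037e+00]), 'joint_vel': array([-0.00312271, -0.15210488, -0.16333836,  0.05892296, -0.00569693,
        0.01112743]), 'joint_torque': array([ 1.61831838e-03, -4.47859311e+01, -4.07565844e+01,  6.99697668e-02,
        2.85111676e-02, -1.53435635e-04]), 'tcp_pos': array([0.14603024, 0.58200694, 0.40363   ]), 'orientation': array([-1.79901271e+02, -3.82512708e-03,  1.65915668e+02]), 'contact_force': array([ 0.39787931, -0.54902941,  0.06204592]), 'torque': array([-0.01280368,  0.0654151 ,  0.02644596]), 'opening': 0.08787049317436796}
```

View pics/top0.png

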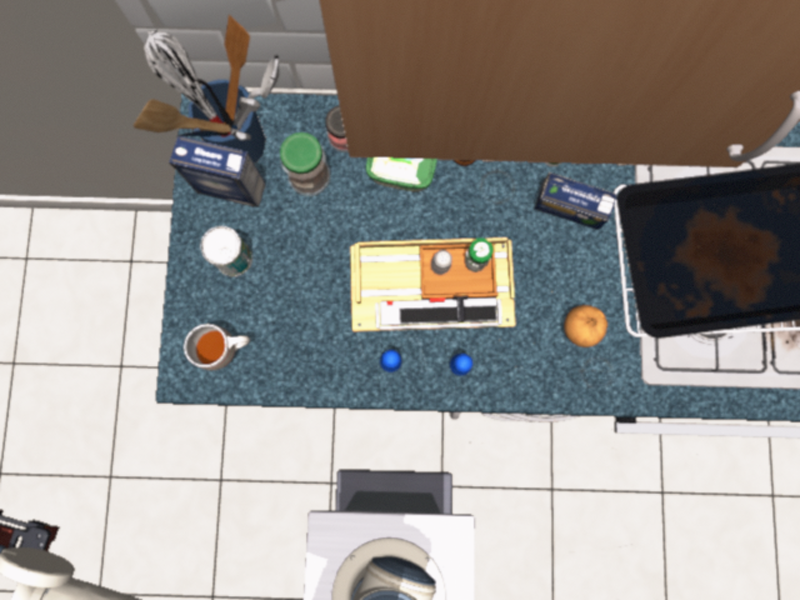

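View pics/side0.png

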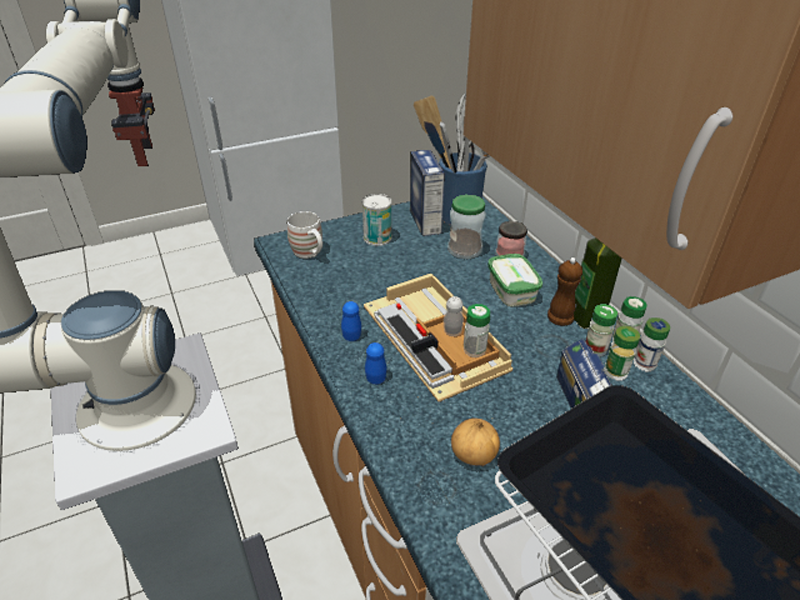

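Both views show the rack (top view about (350..515, 240..330)), the tab near (461,308), blue look-alike shakers in front at (391,360) and (461,363), the onion at (585,326). Enlarging both.

Run:
```python
import cv2,pickle
for n,x,y in(("top",272,182),("side",285,212)):
    s=pickle.load(open(f"pics/{n}0.pkl","rb"))["frame"][y:y+118,x:x+150,::-1]
    cv2.imwrite(f"pics/{n}0c.png",cv2.resize(s,None,fx=5,fy=5,interpolation=cv2.INTER_CUBIC))
```

```text
(no output)
```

View pics/top0c.png

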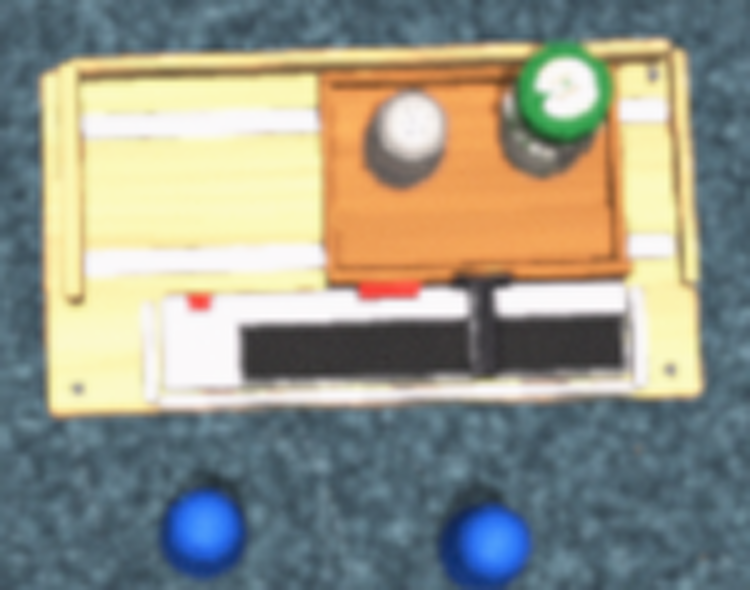

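View pics/side0c.png

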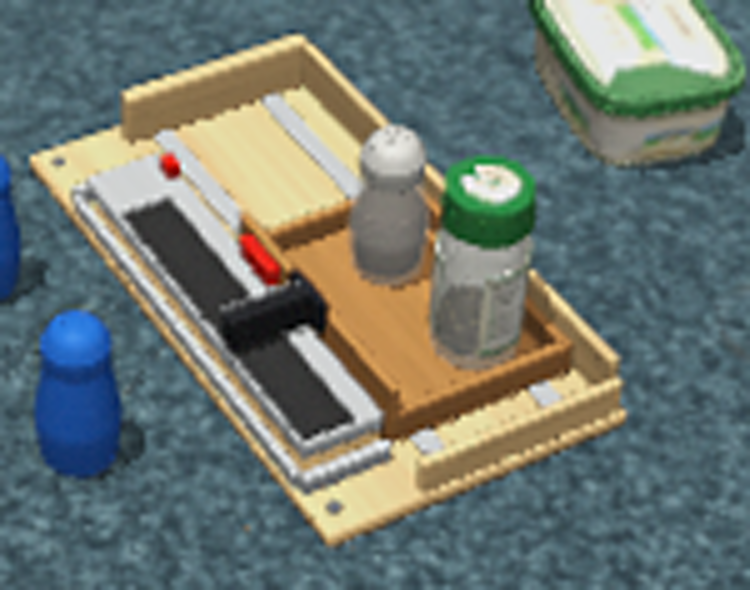

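Top crop: rack base front corners (50,412),(702,394); bar ends ≈ x 163 and 630; black strip (241,325)-(241,380) to (624,315)-(624,368); tab's right top edge ≈ (496,282)-(496,374). Blue shakers' heads (204,530), (490,542). Side crop agrees: tab right top edge (232,350)-(325,310); red block at the bar's left end (170,165).

```bash
cat > h.py <<'E'
import numpy as np,pickle
O={"top":(272,182),"side":(285,212)}
def unp(s,u,v,z):
    R=np.array(s["R"]);t=np.array(s["t"]);C=-R.T@t
    d=R.T@np.array([(u-s["cx"])/s["fx"],(v-s["cy"])/s["fy"],1]);return C+d*(z-C[2])/d[2]
def crop(n,u,v,z):
    s=pickle.load(open(f"pics/{n}0.pkl","rb"));x,y=O[n]
    return unp(s,(u+.5)/5-.5+x,(v+.5)/5-.5+y,z)
E
python3 - <<'E'
from h import *
for n,l,u,v,z in [("top","baseFL",50,411,.01),("top","baseFR",702,394,.01),("top","baseBL",42,75,.01),("top","barL front",163,388,.034),("top","barR front",630,375,.034),("top","barR back",627,288,.034),("top","barL back",165,297,.034),
 ("top","stripLF",241,380,.034),("top","stripRF",624,368,.034),("top","stripRB",624,315,.034),("top","tabRfront",496,374,.06),("top","tabRback",497,282,.06),("top","tabLfront",471,375,.06),
 ("top","blueL",204,530,.08),("top","blueR",490,542,.08),("top","salt",413,120,.1),
 ("side","baseFL",30,157,.01),("side","baseFR",332,540,.01),("side","barRfront",305,443,.034),("side","barRback",382,403,.034),("side","barLfront",88,183,.034),("side","tabRfront",232,350,.06),("side","tabRback",325,310,.06),
 ("side","blueRfoot",80,465,0),("side","redblock",170,160,.043)]:
    print(n,l,crop(n,u,v,z).round(4))
E
```

```text
top baseFL [0.5019 0.0873 0.01  ]
top baseFR [ 0.5196 -0.2365  0.01  ]
top baseBL [0.6731 0.0983 0.01  ]
top barL front [0.5118 0.0309 0.034 ]
top barR front [ 0.5247 -0.1974  0.034 ]
top barR back [ 0.5679 -0.1957  0.034 ]
top barL back [0.5569 0.0314 0.034 ]
top stripLF [ 0.5168 -0.0071  0.034 ]
top stripRF [ 0.5281 -0.1944  0.034 ]
top stripRB [ 0.5544 -0.1943  0.034 ]
top tabRfront [ 0.5196 -0.1295  0.06  ]
top tabRback [ 0.5645 -0.1294  0.06  ]
top tabLfront [ 0.5188 -0.1175  0.06  ]
top blueL [0.4392 0.008  0.08  ]
top blueR [ 0.4374 -0.126   0.08  ]
top salt [ 0.6341 -0.0852  0.1   ]
side baseFL [0.4977 0.0811 0.01  ]
side baseFR [ 0.5177 -0.2414  0.01  ]
side barRfront [ 0.5238 -0.2001  0.034 ]
side barRback [ 0.5702 -0.1921  0.034 ]
side barLfront [0.5071 0.0204 0.034 ]
side tabRfront [ 0.508  -0.1521  0.06  ]
side tabRback [ 0.5619 -0.146   0.06  ]
side blueRfoot [ 0.4328 -0.1381  0.    ]
side redblock [0.5507 0.0096 0.043 ]
```

```bash
cat >> h.py <<'E'
th=0.057; yaw=180+np.degrees(th)
P0=np.array([.5375,-.1295])            # on finger line, at tab face
Y=np.array([-np.sin(th),np.cos(th)])
def tcp(s,ztip): return [*(P0+Y*s),ztip+.182]   # s: finger centre along rack y from initial tab face
E
python3 - <<'E'
from h import *
from station import r
import cv2
for y in (yaw-360,yaw-180): print(y,r.inverse_kinematics(tcp(-.026,.22),[180,0,y]))
r.grab(5); print(r.sense()["clock"],r.sense()["opening"])
q=[r.inverse_kinematics(tcp(-.026,.22),[180,0,y]) for y in (yaw-360,yaw-180)]
q=min([a for a in q if a is not None],key=lambda a:abs(a[5]+3.2))
r.move_joints(q); print(r.sense()["clock"])
r.servo_line(tcp(-.026,.045),speed=.12)
s=r.sense();print(s["clock"],s["tcp_pos"],s["orientation"],s["contact_force"])
for n in("top","side"):
    f=r.snapshot(n);x,y=O[n];cv2.imwrite(f"pics/{n}1.png",cv2.resize(f["frame"][y-30:y+118,x-20:x+177,::-1],None,fx=4,fy=4,interpolation=cv2.INTER_CUBIC))
E
```

```text
-176.7341405677543 [ -19.56398653   -0.85171618   77.00438385    0.          103.84733233
 -112.82984596]
3.2658594322456906 [-1.95639865e+01 -8.51716183e-01  7.70043839e+01 -2.54444375e-14
  1.03847332e+02  6.71701540e+01]
1.4417 0.0005536752832967148
4.375
5.9833 [ 0.53925183 -0.15553327  0.22798636] [ 1.79964631e+02 -8.63550079e-02  3.26803292e+00] [ 0.18586258 -0.00317015 -0.89042651]
```

View pics/side1.png

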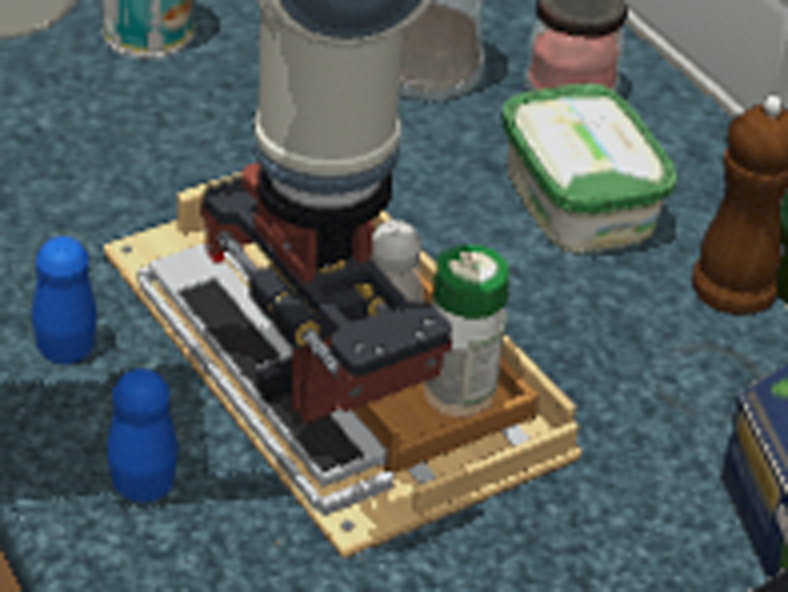

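The gripper body stands over the bar, aligned with it. It hides the tab at about (275,380), and jars and tray are clear of it. Now a force-guarded press.

Run:
```python
from h import *
from station import r
f0=r.sense()["contact_force"][2]
r.servo_line(tcp(-.026,.036),speed=.04)
z=.036
while z>.012:
    z-=.002; r.servo_line(tcp(-.026,z),speed=.03)
    s=r.sense(); f=s["contact_force"]-[0,0,f0]
    print(round(z,3),round(s["tcp_pos"][2]-.182,4),f.round(1),round(s["clock"],2))
    if f[2]>14: break
```

```text
0.034 0.0344 [-0.3  0.9  0.1] 6.71
0.032 0.0324 [ 0.5 -0.3  3.2] 6.96
0.03 0.0302 [ 1.  -0.1  3.1] 7.21
0.028 0.0282 [0.8 0.3 4. ] 7.46
0.026 0.0263 [0.1 1.2 4.2] 7.71
0.024 0.0244 [-0.3 -0.1  5.2] 7.96
0.022 0.0226 [-0.9  0.3  6.6] 8.21
0.02 0.0219 [-3.4  1.4 13.1] 8.46
0.018 0.0216 [-6.3  2.9 19.8] 8.71
```

Bar bottomed at tip z ≈ 0.022 with about 13–20 N; pushing along the bar.

Run:
```python
from h import *
from station import r
s_=-.026; f0=-.9
while s_<.113:
    s_+=.010 if s_<.085 else .002
    r.servo_line(tcp(s_,.0188),speed=.05)
    s=r.sense(); p=s["tcp_pos"]; f=s["contact_force"]
    print(round(s_,3),"s_act",((p[:2]-P0)@Y).round(4),"z",round(p[2]-.182,4),"Fy",round(f[:2]@Y,1),"Fx",round(f[0],1),"Fz",round(f[2]-f0,1),round(s["clock"],2))
    if f[:2]@Y<-28: break
import cv2
for n in("top","side"):
    q=r.snapshot(n);pickle.dump(q,open(f"pics/{n}2.pkl","wb"));x,y=O[n];cv2.imwrite(f"pics/{n}2.png",cv2.resize(q["frame"][y-30:y+118,x-20:x+177,::-1],None,fx=4,fy=4,interpolation=cv2.INTER_CUBIC))
```

```text
-0.016 s_act -0.0175 z 0.0219 Fy -6.5 Fx -1.8 Fz 14.4 9.06
-0.006 s_act -0.008 z 0.022 Fy -8.2 Fx -0.8 Fz 14.2 9.41
0.004 s_act 0.0019 z 0.0221 Fy -8.6 Fx -1.1 Fz 13.6 9.76
0.014 s_act 0.0119 z 0.0221 Fy -9.2 Fx -0.5 Fz 14.9 10.11
0.024 s_act 0.0218 z 0.0222 Fy -8.7 Fx -0.1 Fz 14.4 10.46
0.034 s_act 0.0318 z 0.0222 Fy -8.7 Fx -0.9 Fz 14.3 10.81
0.044 s_act 0.0418 z 0.0222 Fy -9.3 Fx -0.1 Fz 15.0 11.16
0.054 s_act 0.0518 z 0.0222 Fy -9.2 Fx -1.6 Fz 15.2 11.51
0.064 s_act 0.0619 z 0.0222 Fy -10.0 Fx -1.1 Fz 14.4 11.86
0.074 s_act 0.0718 z 0.0222 Fy -9.3 Fx -0.5 Fz 16.0 12.21
0.084 s_act 0.0819 z 0.0222 Fy -10.6 Fx -0.6 Fz 15.2 12.56
0.094 s_act 0.0919 z 0.0222 Fy -10.0 Fx -0.1 Fz 16.1 12.91
0.096 s_act 0.0935 z 0.0222 Fy -10.9 Fx -0.0 Fz 14.8 13.16
0.098 s_act 0.0954 z 0.0222 Fy -12.0 Fx -0.7 Fz 15.8 13.41
0.1 s_act 0.0974 z 0.0222 Fy -11.7 Fx -0.6 Fz 15.8 13.66
0.102 s_act 0.0994 z 0.0222 Fy -12.0 Fx 0.1 Fz 15.9 13.91
0.104 s_act 0.1014 z 0.0221 Fy -10.8 Fx -0.4 Fz 15.6 14.16
0.106 s_act 0.1034 z 0.0222 Fy -10.6 Fx -0.9 Fz 14.7 14.41
0.108 s_act 0.1054 z 0.0222 Fy -12.0 Fx -0.5 Fz 15.0 14.66
0.11 s_act 0.1074 z 0.0222 Fy -11.4 Fx -0.6 Fz 16.2 14.91
0.112 s_act 0.1092 z 0.0222 Fy -12.1 Fx -0.1 Fz 16.6 15.16
0.114 s_act 0.1099 z 0.0222 Fy -20.7 Fx -0.8 Fz 14.9 15.41
```

View pics/top2.png

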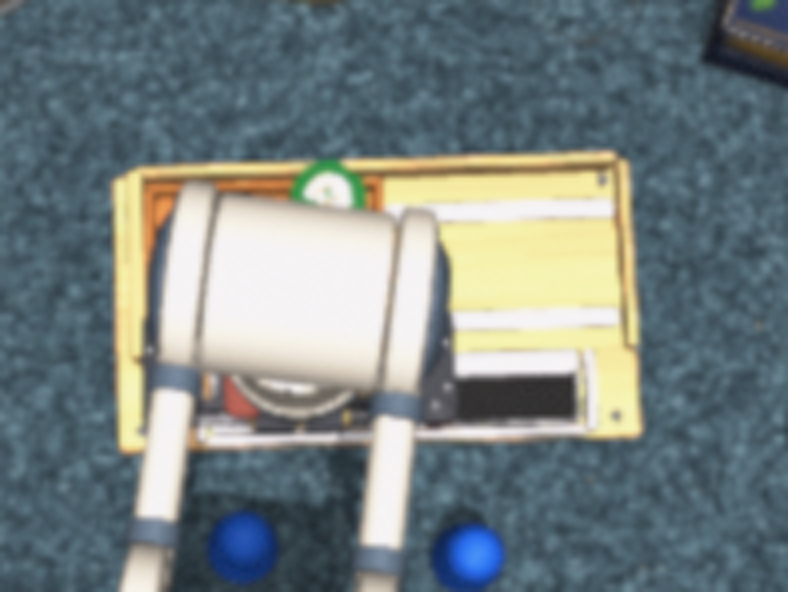

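The tray's left edge (147,185) is at the end wall (143), and Fy stepped to −21 N, so it is home. One more mm to firm up, a slight back-off with the bar still held, then lift and retreat.

Run:
```python
from h import *
from station import r
import cv2
def rep():
    s=r.sense(); p=s["tcp_pos"]; f=s["contact_force"]
    print("s_act",((p[:2]-P0)@Y).round(4),"z",round(p[2]-.182,4),"Fy",round(f[:2]@Y,1),"Fz",round(f[2]+.9,1),round(s["clock"],2))
r.servo_line(tcp(.115,.0188),speed=.03); rep()
r.servo_line(tcp(.1085,.0188),speed=.03); rep()
for z in(.022,.026,.030,.034,.038): r.servo_line(tcp(.1085,z),speed=.04); rep()
r.servo_line(tcp(.100,.060),speed=.1)
r.servo_line(tcp(.085,.24),speed=.2); rep()
j=r.sense()["joints"]; j[0]+=75; r.move_joints(j); rep()
for n in("top","side"):
    q=r.snapshot(n);pickle.dump(q,open(f"pics/{n}3.pkl","wb"));x,y=O[n];cv2.imwrite(f"pics/{n}3.png",cv2.resize(q["frame"][y:y+118,x:x+150,::-1],None,fx=5,fy=5,interpolation=cv2.INTER_CUBIC))
    cv2.imwrite(f"pics/{n}3f.png",q["frame"][:,:,::-1])
```

```text
s_act 0.1101 z 0.0222 Fy -23.6 Fz 15.3 15.76
s_act 0.1079 z 0.0221 Fy -0.8 Fz 15.9 16.12
s_act 0.108 z 0.0237 Fy -1.6 Fz 7.4 16.38
s_act 0.1081 z 0.0273 Fy -2.4 Fz 5.9 16.62
s_act 0.1083 z 0.0306 Fy -2.8 Fz 6.0 16.88
s_act 0.1086 z 0.0338 Fy -1.9 Fz 3.1 17.12
s_act 0.1087 z 0.0374 Fy -0.1 Fz 1.4 17.38
s_act 0.0851 z 0.2383 Fy -0.2 Fz 0.3 18.81
s_act 0.6515 z 0.2383 Fy -0.1 Fz 1.0 21.12
```

View pics/top3.png

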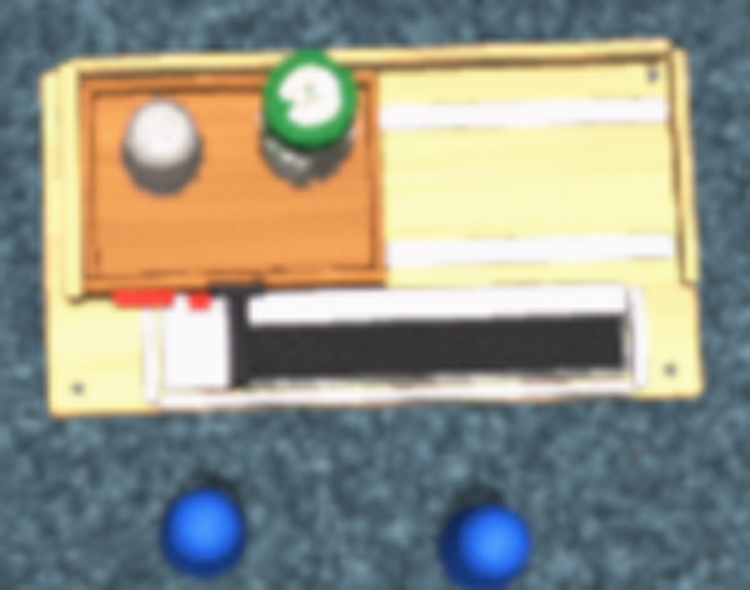

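View pics/side3.png

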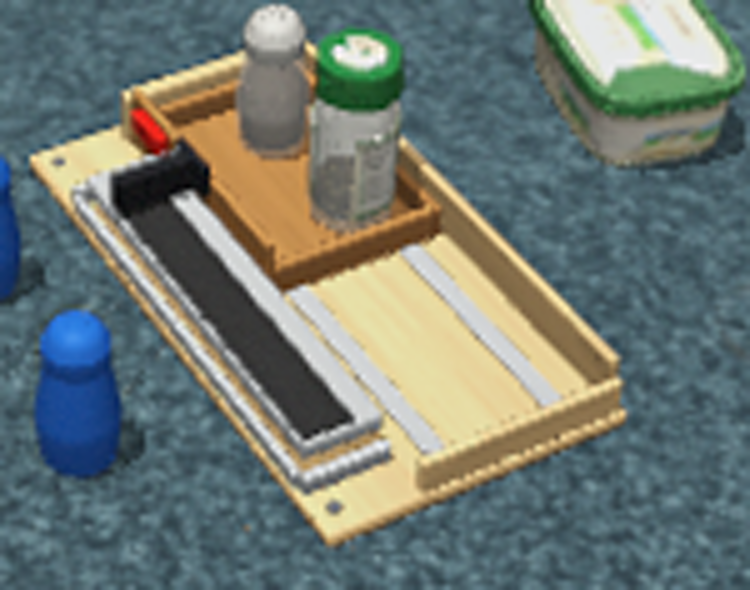

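The tray is against the end wall. The catch (113–172, 298) is past the block (190–210, 300), the bar's corners are at their initial pixels, i.e. fully up, and both jars stand. A quick check on the bystanders by differencing the images, then hand in.

Run:
```python
import pickle,numpy as np
from station import r
a,b=[pickle.load(open(f"pics/top{i}.pkl","rb"))["frame"].astype(int) for i in(0,3)]
d=np.abs(a-b).max(2)
for n,(x,y) in dict(mug=(170,277),tin=(180,200),onion=(468,261),blueL=(312,288),blueR=(369,290)).items():
    w=d[y-25:y+25,x-25:x+25]; print(n,w.max(),(w>40).sum())
r.hand_in(); s=r.sense(); print(s["clock"],s["contact_force"])
```

```text
mug 8 0
tin 6 0
onion 6 0
blueL 14 0
blueR 18 0
the job is handed in; nothing more can be done
the job is handed in; nothing more can be done
```

The tray is locked in the left end of the rack, and I handed the job in at about 21 s on the robot's clock.

**What I did:** With the closed gripper I pressed the bar to its bottom, with the fingertips at about 22 mm and 13–20 N. Holding it down, I pushed the tab's right face left with the outside of the finger. At the end wall the sideways force rose from 12 to 21–24 N. I eased back about 2 mm with the bar still held, lifted so that it sprang up, and moved the arm clear.

**Last checks before handing in:**
- **Lock:** the tray is against the end wall, within about 2 mm by the image. Its red catch is past the stop's red block, and the bar's corners are back at their "up" pixels.
- **Jars:** both are upright.
- **Bystanders:** the mug, tin, onion and blue look-alikes show no change in the top image.
- **Contact:** no contact force beyond about 1 N of sensor offset.

**Disagreement:** my first side-view reading of the tab was about 20 mm off the top view, probably because I picked the wrong edge. I used the top view, and the end-wall contact came about 3 mm further along than it predicted.

I took no picture from beside the tab, so that its left face was not touched rests on the finger staying to its right until it had risen above the pressed bar and been drawn away.

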